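Lock the steel dabba: hasp over the ring, pin through it

TASK

Lock the steel dabba on the bamboo shelf: first swing the blue hasp flap over and down so that it hangs flat against the dabba's side with the blue ring poking through its slot. Then take the red-handled pin out of the wooden block and lower it through the ring until its collar rests on the ring, upright, and let go.

Things in the scene. Friction and masses are not known exactly. Their poses are not given: they have to be found in the camera images.
- hasp (a joint): Blue flap 66 mm wide, 78 long, 3 thick, with a 46 mm wide slot; hinge line 31.5 mm behind the staple (its -x), 26 mm above it, along its y, flap centred on it. 0 = hangs flat on the dabba's side (closed), 1.57 = level outward, 3.14 = upright. Starts leaning 3 to 15 degrees back over the lid, held by light friction (0.012 N m); pushed out some 20 degrees past upright it falls shut by itself.
- staple (a point): Level blue ring fixed on the hasp side of the dabba (fixed closed steel box 160 mm in x, 200 in y, 105 high). Point: centre of the ring's top. Inner diameter 28 mm, outer 40, 6 thick, free space 70 mm below. z up, x straight out of the hasp side, away from the dabba, y along that side. The side is 36 mm behind the point (-x), the flat lid top 26 mm above it.
- pin: Loose retaining pin, 50 to 100 g, upright in one of the block's holes. From below: steel shank 10 mm thick, 50 long, tapered tip; steel collar 38 mm across, 5 thick; red round handle 20 mm thick, 60 tall. Origin on its axis at the collar's underside (tip 50 mm below, handle top 65 mm above); z up along the handle.
- rack: Fixed wooden block 210 mm (x) by 70 (y) by 62 high, origin at the centre of its underside. Three 17 mm holes along its x at -70, 0, +70 mm hold the pin, a green upright scrubbing brush (66 mm above the block, 42 across) and an aluminium vent weight (56 mm above it) in any order, collars resting on the block's top.
Not all that is in view belongs to the job. What is shaped like the pin but pink or turquoise is not meant.

How it is judged (in metres and radians):
On the way:
1. the hasp hangs down over the ring (within 14 degrees of flat), the pin not yet in the ring (value of joint hasp below 0.25 rad and distance between pin and staple above 0.06 m), for 0.2 s.
At the end, for the whole second after the job is handed in: The hasp hangs within 14 degrees of flat against the dabba's side, and the released pin stands at rest in the ring: its axis within 13 mm of the ring's centre, its collar's underside within 7 mm of the ring's top, upright within 10 degrees (value of joint hasp below 0.25 rad and horizontal distance between pin and staple below 0.013 m and z of pin in the frame of staple between -0.007 and 0.007 m and angle between pin's own z axis and vertical below 0.18 rad and linear speed of pin below 0.03 m/s); the robot touches nothing.
It also fails if it takes over 56 s, if anything falls off the work surface, if the arm or the gripper's body presses on something with over 40 N, if the wrist force passes 120 N, or if a joint passes its speed limit or range.

ROBOT

A 6-joint arm with a two-finger parallel gripper is mounted at the origin on the work surface. World frame = base frame: x ahead of the robot, y to its left, z up, the work surface at z = 0. Lengths are in mm, angles in rad, forces in N, time in s.
With the tool pointing down it reaches from about 400 to 925 mm from the base axis. Payload 12.5 kg.
Tool frame: the origin (TCP) lies on the centre line of the jaws, within the pads' length; the fingertips stand 14 mm ahead of it and the grasp point (between the pads) lies 5 mm behind it; z points along the fingers, x is the direction in which the jaws open and shut, and the axes are right-handed (so a half turn about z gives the same grasp; the last joint's range is limited). The gripper opens to 95 mm and grips with 3 to 60 N. Pads are 20 mm wide; open, the fingers measure 119 mm over their backs; the gripper's body (75 mm by 180 mm) begins 59 mm behind the grasp point.
Start: joints at [-1.427, 0.491, 1.559, -0, 1.092, -0.106], TCP at [154.528, -605.612, 228.661] pointing down, gripper open.
Joint ranges: [-3.1, 3.1], [-0.84, 2.19], [0.05, 2.79], [-1.13, 4.28], [0.06, 2.93], [-2.69, 2.69]. Speed limits (rad/s): [2.22, 2.22, 2.79, 3.14, 3.14, 3.14].

INTERFACE

Orientations are given as [roll, pitch, yaw] about the fixed x, y, z axes, in that order (R = Rz(yaw) Ry(pitch) Rx(roll)).
In Python, from cell import state, read_camera, job_done gives the robot as it stands.
- The arm moves only by the shell command python3 -m handwheel 'ROWS'. ROWS is JSON, a list of rows, each an object of numbers: "hand": the finger opening in m, from 0 to 0.0951; "x", "y", "z": the shift along the world's x, y, z in m; "spin": the turn about the world's z in units of 5 degrees (1.0 is 5 degrees). In form: [{"hand": .., "x": .., "y": .., "z": .., "spin": ..}, ...]. A call has 1 to 20 rows; each row is the pose to reach, as a shift and turn from the pose commanded when the call began; what a row does not reach only later rows make up. A row lasts 1/12 s, in which the tool goes at most 41.7 mm and 7.16 degrees, less where a joint would pass 70% of its speed; a pose out of reach is approached as far as the arm can. A call with a gripper value outside its range is refused whole. The fingers move at their own pace and stop on an object; the grip force is fixed at half the most. Time passes only in rows, so rows that repeat a pose let the fingers close. It gives the time, the measured TCP pose, the force and the opening at its end, in the units of the state.
- state(): the state, without advancing time (a new reading comes with each control period).
- read_camera(name): name is "scene" or "side" or "wrist"; returns a dict with "img" (480x640x3 uint8, red, green, blue), "fx", "fy", "cx", "cy" (pixels), "T" (4x4, takes a point from camera to world coordinates). Camera axes: x right, y down, z forward; pixel columns grow to the right and rows downward; lengths in mm; the calibration is good to about 2 mm. A picture is of the moment at which its call begins. There is no depth.
- job_done(): hands the job in, once; it reports no verdict.
The state is a dict: "t": time; "joints": joint angles; "qvel": joint speeds; "tau": joint torques, N m; "eef_pos": TCP position; "tcp_rot": TCP orientation; "ft_force": force on the tool from outside, world axes, zero at the start; "moment": the same for the moment, N m; "opening": opening from 0.0 (shut) to 1.0 (fully open).
Only numpy, scipy, OpenCV 4.12 (cv2) and the standard library are available. Lean on these libraries where they do the work, as an engineer would, in place of code of your own. Each camera call takes 0.05 s, during which the arm holds its last target. There are 200 camera calls.

## Working session

There is one attempt and no reset: what is moved stays moved. The work goes in short steps, Python scripts to look and compute and a shell command to move; the robot and the scene stay as the last step left them, time stands still between calls to the robot, and variables do not carry over. Pictures are saved under pics/ and viewed, about 8 in all and at most 12, crops included, and the job is handed in when it is done.

```bash
mkdir -p pics; ls; python3 - <<'E'
from cell import state, read_camera
import cv2,numpy as np
s=state();print(s)
for n in ("scene","side"):
    c=read_camera(n);cv2.imwrite(f"pics/{n}0.png",c["img"][:,:,::-1]);np.savez(f"pics/{n}0.npz",**c)
    print(n,c["fx"],c["fy"],c["cx"],c["cy"],np.round(c["T"],3).tolist())
E
```

```text
pics
{'t': 0.0, 'joints': array([-1.42659399e+00,  4.91589762e-01,  1.55946097e+00, -1.56764635e-05,
        1.09169214e+00, -1.05601580e-01]), 'qvel': array([-1.21484937e-03,  6.58394887e-04,  5.84591676e-04,  3.58773394e-04,
        8.57726188e-06, -1.11138920e-03]), 'tau': array([-1.16976782e-03, -6.12642503e+01, -2.58178461e+01,  6.91433530e-02,
        4.82101820e-02, -8.43375119e-05]), 'eef_pos': array([ 154.49284262, -605.36571621,  228.03900658]), 'tcp_rot': array([-3.14148524e+00,  1.14527802e-03, -1.32098511e+00]), 'ft_force': array([-0.37272691, -0.07557258, -0.81499379]), 'moment': array([ 0.02790488, -0.00287781,  0.00565094]), 'opening': 0.9975572563196617}
scene 474.69334414191775 474.69334414191775 324.66941831349317 244.81539519156232 [[-0.494, 0.636, -0.592, 1046.868], [0.869, 0.377, -0.321, 447.886], [0.019, -0.673, -0.739, 893.657], [0.0, 0.0, 0.0, 1.0]]
side 508.3979931617131 508.3979931617131 320.2558741309408 242.2682423040742 [[-0.683, -0.504, 0.529, -33.983], [-0.73, 0.461, -0.504, 571.048], [0.01, -0.73, -0.683, 746.207], [0.0, 0.0, 0.0, 1.0]]
```

View pics/scene0.png

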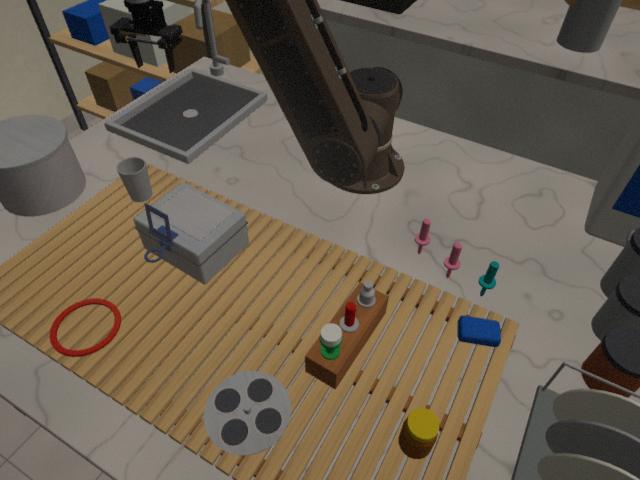

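View pics/side0.png

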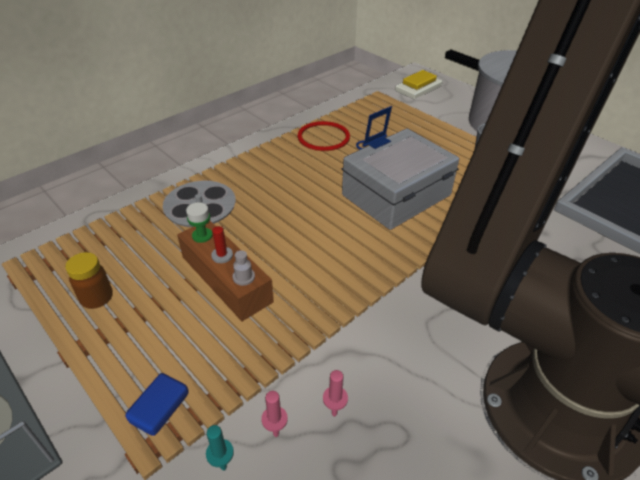

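The scene view shows the dabba at about (190,230), the hasp flap at (158,225) and its ring at (157,253). The pin's red handle is at (350,313), in the middle hole. In the side view the pin is at (219,240) and the ring at (362,144). Next I'll measure the pin and enlarge the hasp in both views.

```bash
cat > h.py <<'E'
import cv2,numpy as np
def load(n): return dict(np.load(f"pics/{n}.npz"))
def ray(c,u,v):
    d=c["T"][:3,:3]@np.array([(u-c["cx"])/c["fx"],(v-c["cy"])/c["fy"],1]); return c["T"][:3,3],d/np.linalg.norm(d)
def plane(c,u,v,z):
    o,d=ray(c,u,v); return o+d*(z-o[2])/d[2]
def tri(c1,p1,c2,p2):
    (a,d),(b,e)=ray(c1,*p1),ray(c2,*p2)
    s=np.linalg.lstsq(np.c_[d,-e],b-a,rcond=None)[0]
    P,Q=a+d*s[0],b+e*s[1]; return (P+Q)/2,np.linalg.norm(P-Q)
def proj(c,p):
    q=np.linalg.inv(c["T"])@np.append(p,1); return c["fx"]*q[0]/q[2]+c["cx"],c["fy"]*q[1]/q[2]+c["cy"]
def blobs(c,lo,hi,amin=20):
    h=cv2.cvtColor(c["img"],cv2.COLOR_RGB2HSV); m=cv2.inRange(h,np.array(lo),np.array(hi))
    n,l,s,ce=cv2.connectedComponentsWithStats(m); return m,[(s[i].tolist(),ce[i].round(1).tolist()) for i in range(1,n) if s[i][4]>=amin]
E
python3 - <<'E'
from h import *
S,D=load("scene0"),load("side0")
for n,c in(("scene",S),("side",D)):
    print(n,"red",blobs(c,(0,180,60),(5,255,255))[1]); print("red2",blobs(c,(174,180,60),(180,255,255))[1])
    print("blue",blobs(c,(105,110,30),(125,255,255))[1]); print("brown",blobs(c,(4,120,40),(11,230,200),300)[1])
a=cv2.resize(S["img"][180:290,120:260],None,fx=5,fy=5,interpolation=2)[:,:,::-1]
b=cv2.resize(D["img"][95:235,330:470],None,fx=4,fy=4,interpolation=2)[:,:,::-1]
cv2.imwrite("pics/ha.png",a);cv2.imwrite("pics/hb.png",b)
E
```

```text
scene red [([50, 299, 71, 57, 979], [84.4, 328.1]), ([346, 302, 10, 24, 132], [351.0, 311.5])]
red2 []
blue [([63, 0, 46, 45, 1391], [86.6, 21.9]), ([130, 77, 32, 22, 343], [143.5, 86.2]), ([613, 165, 27, 53, 731], [630.2, 196.4]), ([157, 226, 10, 10, 47], [162.3, 230.4]), ([171, 231, 7, 8, 26], [173.4, 234.8]), ([156, 246, 9, 15, 23], [160.6, 252.7]), ([458, 316, 43, 31, 1040], [479.2, 330.9])]
brown [([582, 344, 58, 48, 709], [609.0, 370.3])]
side red [([298, 121, 52, 30, 423], [323.4, 135.7]), ([213, 227, 12, 29, 271], [218.9, 240.2])]
red2 []
blue [([361, 108, 30, 40, 387], [376.9, 132.1]), ([126, 374, 61, 61, 2047], [156.3, 403.8])]
brown []
```

View pics/ha.png

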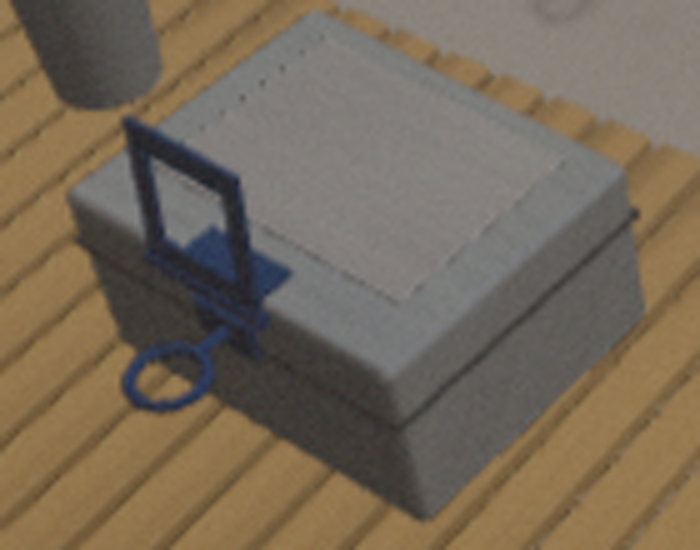

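View pics/hb.png

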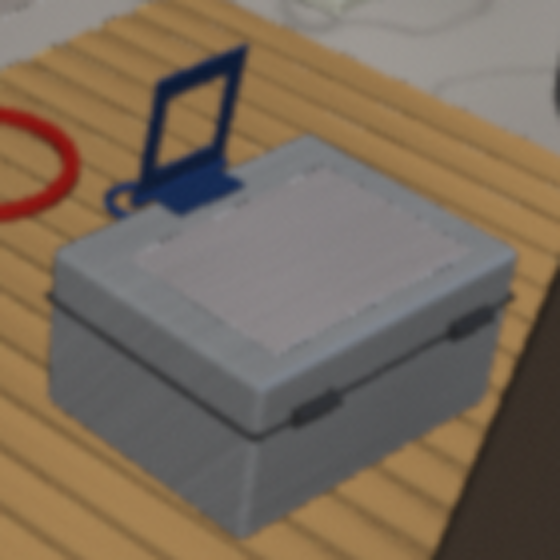

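```bash
python3 - <<'E'
from h import *
np.set_printoptions(precision=1,suppress=True)
S,D=load("scene0"),load("side0")
s=lambda x,y:(120+(x+.5)/5-.5,180+(y+.5)/5-.5)
d=lambda x,y:(330+(x+.5)/4-.5,95+(y+.5)/4-.5)
P={}
for n,a,b in(("front",(392,372),(57,255)),("left",(70,190),(312,136)),("far",(318,11),(516,250)),("right",(627,165),(262,392)),("tipL",(126,119),(246,47)),("tipR",(239,180),(160,84))):
    P[n],e=tri(S,s(*a),D,d(*b)); print(n,P[n],"gap",e)
print("bot",tri(S,s(430,520),D,d(50,400)))
for a,b in(("front","left"),("far","right"),("front","right"),("left","far"),("tipL","tipR")): v=P[b]-P[a];print(a,b,np.linalg.norm(v),np.degrees(np.arctan2(v[1],v[0])))
print("pin handle",tri(S,(351,311.5),D,(218.9,240.2)))
print("ring S at z",[(z,plane(S,*s(168,377),z)) for z in(90,95,100)])
print("Pin at 100",plane(S,351,311.5,115))
E
```

```text
front [598.1 -98.1 134.4] gap 1.5820729540589593
left [ 585.8 -294.8  133.7] gap 0.241722027371573
far [ 433.8 -281.7  135.2] gap 1.061835230343444
right [445.1 -87.9 134.3] gap 1.319079095266206
tipL [ 590.3 -229.3  211.9] gap 0.014804281085092593
tipR [ 593.8 -164.6  212.1] gap 0.8679921610346959
bot (array([599.3, -98.5,  34.8]), np.float64(0.3794155056099773))
front left 197.12617383901684 -93.58338040340762
far right 194.1246829953488 86.66639646708276
front right 153.32807178708975 176.2032364288541
left far 152.52962532824048 175.07341895717687
tipL tipR 64.88835333563827 86.90571333767133
pin handle (array([563.9, 248.1, 135.1]), np.float64(0.7863695162961087))
ring S at z [(90, array([ 624.1, -214.4,   90. ])), (95, array([ 626.7, -210.3,   95. ])), (100, array([ 629.4, -206.2,  100. ]))]
Pin at 100 [551.  242.4 115. ]
```

```bash
python3 - <<'E'
from h import *
np.set_printoptions(precision=1,suppress=True)
S,D=load("scene0"),load("side0")
print("pot base, cup base",plane(S,50,208,0),plane(S,85,185,0),plane(S,140,199,10))
# rack top edges: scene right/far corner & near corner, triangulated by eye
for n,a,b in(("brush top",(331,332),(198,212)),("vent top",(368,285),(241,257))): print(n,tri(S,a,D,b))
m,_=blobs(S,(0,180,60),(5,255,255));k=np.argwhere(m[295:330,340:362]);print("S red rows",k.min(0)+[295,340],k.max(0)+[295,340])
m,_=blobs(D,(0,180,60),(5,255,255));k=np.argwhere(m[220:262,205:230]);print("D red rows",k.min(0)+[220,205],k.max(0)+[220,205])
for z in(91.5,96.5,156.5):
    for xy in((563,246),):print(z,proj(S,(*xy,z)),proj(D,(*xy,z)))
E
```

```text
pot base, cup base [ 591.6 -644.4   -0. ] [ 477.7 -638.6   -0. ] [ 448.7 -453.6   10. ]
brush top (array([633.6, 242.4, 153.7]), np.float64(0.9614385778140183))
vent top (array([496. , 249.9, 143.7]), np.float64(0.2778673926767567))
S red rows [302 345] [325 355]
D red rows [227 213] [255 224]
91.5 (np.float64(349.11289860246393), np.float64(323.32367531167756)) (np.float64(223.34935497808974), np.float64(257.3135477515902))
96.5 (np.float64(349.2565067710175), np.float64(321.93312843341687)) (np.float64(223.01772717580224), np.float64(255.35844294279624))
156.5 (np.float64(351.07218937677754), np.float64(304.3520130638519)) (np.float64(218.83793836384683), np.float64(230.7165849633758))
```

```bash
python3 -m handwheel '[{"hand":0,"z":0.04},{"hand":0,"z":0.08},{"hand":0,"z":0.09,"x":0.03,"y":0.03,"spin":-0.5},{"hand":0,"z":0.09,"x":0.06,"y":0.06,"spin":-1},{"hand":0,"z":0.09,"x":0.09,"y":0.09,"spin":-1.5},{"hand":0,"z":0.09,"x":0.12,"y":0.12,"spin":-2},{"hand":0,"z":0.09,"x":0.15,"y":0.15,"spin":-2.5},{"hand":0,"z":0.09,"x":0.18,"y":0.18,"spin":-3},{"hand":0,"z":0.09,"x":0.21,"y":0.21,"spin":-3.5},{"hand":0,"z":0.09,"x":0.24,"y":0.24,"spin":-3.5},{"hand":0,"z":0.09,"x":0.27,"y":0.27,"spin":-3.5},{"hand":0,"z":0.09,"x":0.3,"y":0.3,"spin":-3.5},{"hand":0,"z":0.09,"x":0.33,"y":0.33,"spin":-3.5},{"hand":0,"z":0.09,"x":0.36,"y":0.37,"spin":-3.5},{"hand":0,"z":0.09,"x":0.38,"y":0.405,"spin":-3.5},{"hand":0,"z":0.09,"x":0.39,"y":0.405,"spin":-3.5},{"hand":0,"z":0.09,"x":0.39,"y":0.405,"spin":-3.5},{"hand":0,"z":0.09,"x":0.39,"y":0.405,"spin":-3.5},{"hand":0,"z":0.09,"x":0.39,"y":0.405,"spin":-3.5},{"hand":0,"z":0.09,"x":0.39,"y":0.405,"spin":-3.5}]'
python3 - <<'E'
from h import *; from cell import *
c=read_camera("wrist");np.savez("pics/w1.npz",**c);s=state();print(s["eef_pos"],s["tcp_rot"],c["T"].round(2).tolist())
cv2.imwrite("pics/w1.png",c["img"][:,:,::-1])
E
```

```text
[ 154.52011741 -605.44672613  228.20750075] [-3.14149868e+00  7.83725846e-04 -1.32095558e+00] [[0.25, -0.94, -0.25, 222.95], [-0.97, -0.24, -0.06, -587.69], [0.0, 0.26, -0.97, 384.56], [0.0, 0.0, 0.0, 1.0]]invalid input
```

View pics/w1.png

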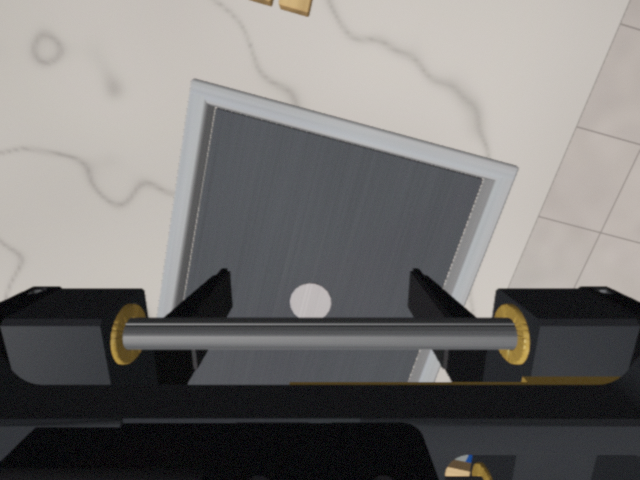

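The move was refused as "invalid input", so the arm is still where it started. The wrist view shows only the sink and the open fingers (5 pictures so far). The form seems to want every key in each row, so I'll resend with all of them.

```bash
python3 -m handwheel '[{"hand":0,"x":0,"y":0,"z":0.04,"spin":0},{"hand":0,"x":0,"y":0,"z":0.08,"spin":0},{"hand":0,"x":0.03,"y":0.03,"z":0.09,"spin":-0.5},{"hand":0,"x":0.06,"y":0.06,"z":0.09,"spin":-1},{"hand":0,"x":0.09,"y":0.09,"z":0.09,"spin":-1.5},{"hand":0,"x":0.12,"y":0.12,"z":0.09,"spin":-2},{"hand":0,"x":0.15,"y":0.15,"z":0.09,"spin":-2.5},{"hand":0,"x":0.18,"y":0.18,"z":0.09,"spin":-3},{"hand":0,"x":0.21,"y":0.21,"z":0.09,"spin":-3.5},{"hand":0,"x":0.24,"y":0.24,"z":0.09,"spin":-3.5},{"hand":0,"x":0.27,"y":0.27,"z":0.09,"spin":-3.5},{"hand":0,"x":0.3,"y":0.3,"z":0.09,"spin":-3.5},{"hand":0,"x":0.33,"y":0.33,"z":0.09,"spin":-3.5},{"hand":0,"x":0.36,"y":0.37,"z":0.09,"spin":-3.5},{"hand":0,"x":0.38,"y":0.405,"z":0.09,"spin":-3.5},{"hand":0,"x":0.39,"y":0.405,"z":0.09,"spin":-3.5},{"hand":0,"x":0.39,"y":0.405,"z":0.09,"spin":-3.5},{"hand":0,"x":0.39,"y":0.405,"z":0.09,"spin":-3.5},{"hand":0,"x":0.39,"y":0.405,"z":0.09,"spin":-3.5}]'
```

```text
t: 1.73
eef_pos: [544.1, -200.8, 318.4]
tcp_rot: [3.141, -0.0, -1.626]
ft_force: [-0.5, -1.3, -1.0]
opening: 0.006
```

```bash
python3 -m handwheel '[{"hand":0,"x":0,"y":0,"z":-0.04,"spin":0},{"hand":0,"x":0,"y":0,"z":-0.08,"spin":0},{"hand":0,"x":0,"y":0,"z":-0.116,"spin":0},{"hand":0,"x":0.01,"y":0,"z":-0.118,"spin":0},{"hand":0,"x":0.02,"y":0,"z":-0.118,"spin":0},{"hand":0,"x":0.03,"y":0,"z":-0.118,"spin":0},{"hand":0,"x":0.04,"y":0,"z":-0.118,"spin":0},{"hand":0,"x":0.05,"y":0,"z":-0.118,"spin":0},{"hand":0,"x":0.058,"y":0,"z":-0.118,"spin":0},{"hand":0,"x":0.066,"y":0,"z":-0.118,"spin":0},{"hand":0,"x":0.074,"y":0,"z":-0.118,"spin":0},{"hand":0,"x":0.082,"y":0,"z":-0.118,"spin":0},{"hand":0,"x":0.09,"y":0,"z":-0.118,"spin":0},{"hand":0,"x":0.095,"y":0,"z":-0.118,"spin":0},{"hand":0,"x":0.1,"y":0,"z":-0.118,"spin":0},{"hand":0,"x":0.1,"y":0,"z":-0.118,"spin":0},{"hand":0,"x":0.1,"y":0,"z":-0.118,"spin":0},{"hand":0,"x":0.1,"y":0,"z":-0.118,"spin":0}]'
python3 - <<'E'
from h import *; from cell import *
a=[]
for n in("scene","side"):
    c=read_camera(n);np.savez(f"pics/{n}1.npz",**c);a.append(c["img"])
A=cv2.resize(a[0][170:300,100:260],(640,520));B=a[1][60:240,310:490]
A=cv2.resize(a[0][170:290,100:260],(400,300));B=cv2.resize(a[1][75:225,310:510],(400,300))
cv2.imwrite("pics/c1.png",np.hstack([A,B])[:,:,::-1])
E
```

```text
t: 3.23
eef_pos: [644.3, -200.6, 200.6]
tcp_rot: [3.141, -0.0, -1.626]
ft_force: [-0.2, -1.2, 1.0]
opening: 0.001
```

View pics/c1.png

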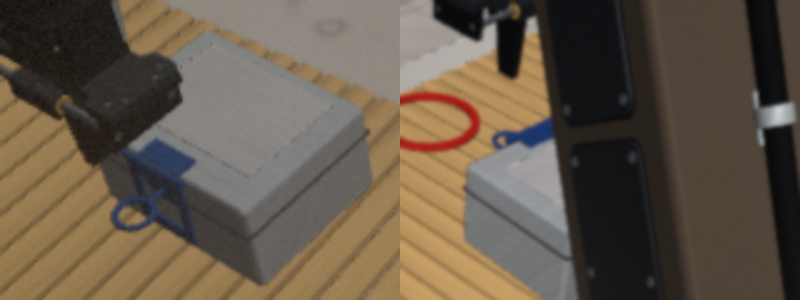

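The flap now hangs flat against the side, with the ring sticking out through its slot (crop, ring at about (133,212)). Next I'll move over the pin with the jaws open.

```bash
python3 -m handwheel '[{"hand":0,"x":0,"y":0,"z":0.04,"spin":0},{"hand":0,"x":-0.005,"y":0.03,"z":0.06,"spin":0},{"hand":0.06,"x":-0.01,"y":0.065,"z":0.06,"spin":0},{"hand":0.06,"x":-0.015,"y":0.1,"z":0.06,"spin":0},{"hand":0.06,"x":-0.02,"y":0.135,"z":0.06,"spin":0},{"hand":0.06,"x":-0.03,"y":0.17,"z":0.06,"spin":0},{"hand":0.06,"x":-0.035,"y":0.205,"z":0.06,"spin":0},{"hand":0.06,"x":-0.04,"y":0.24,"z":0.06,"spin":0},{"hand":0.06,"x":-0.05,"y":0.275,"z":0.06,"spin":0},{"hand":0.06,"x":-0.055,"y":0.31,"z":0.06,"spin":0},{"hand":0.06,"x":-0.06,"y":0.345,"z":0.06,"spin":0},{"hand":0.06,"x":-0.07,"y":0.38,"z":0.06,"spin":0},{"hand":0.06,"x":-0.075,"y":0.415,"z":0.06,"spin":0},{"hand":0.06,"x":-0.08,"y":0.4475,"z":0.06,"spin":0},{"hand":0.06,"x":-0.08,"y":0.4475,"z":0.06,"spin":0},{"hand":0.06,"x":-0.08,"y":0.4475,"z":0.06,"spin":0},{"hand":0.06,"x":-0.08,"y":0.4475,"z":0.06,"spin":0},{"hand":0.06,"x":-0.08,"y":0.4475,"z":0.06,"spin":0}]'
python3 - <<'E'
from h import *; from cell import *
np.set_printoptions(precision=1,suppress=True)
c=read_camera("wrist");np.savez("pics/w2.npz",**c);s=state();print(s["eef_pos"],s["tcp_rot"])
cv2.imwrite("pics/w2.png",c["img"][:,:,::-1]); print(blobs(c,(0,180,60),(6,255,255))[1])
print("expected handle top px",proj(c,(564.3,247,156.5)),proj(c,(564.3,247,96.5)))
# ring, arm out of the way
A=[]
for n in("scene","side"):
    k=read_camera(n);np.savez(f"pics/{n}2.npz",**k)
    u=[proj(k,(631.4,-199.5,108.5))];u=np.round(u[0]).astype(int);print(n,proj(k,(631.4,-199.5,108.5)))
    A.append(cv2.resize(k["img"][u[1]-18:u[1]+18,u[0]-24:u[0]+24],None,fx=8,fy=8,interpolation=2))
cv2.imwrite("pics/r2.png",np.hstack(A)[:,:,::-1])
E
```

```text
t: 4.83
eef_pos: [564.7, 245.8, 260.7]
tcp_rot: [-3.142, -0.0, -1.628]
ft_force: [-0.1, 0.5, 1.0]
opening: 0.631
[564.8 245.7 260.7] [-3.1 -0.  -1.6]
[([307, 217, 24, 35, 586], [318.6, 235.5])]
expected handle top px (np.float64(317.8791214392403), np.float64(243.35559642386437)) (np.float64(318.0780671120942), np.float64(226.97545046542663))
scene (np.float64(153.88823547656077), np.float64(254.22218482167673))
side (np.float64(364.46562804805023), np.float64(144.98399427639356))
```

View pics/w2.png

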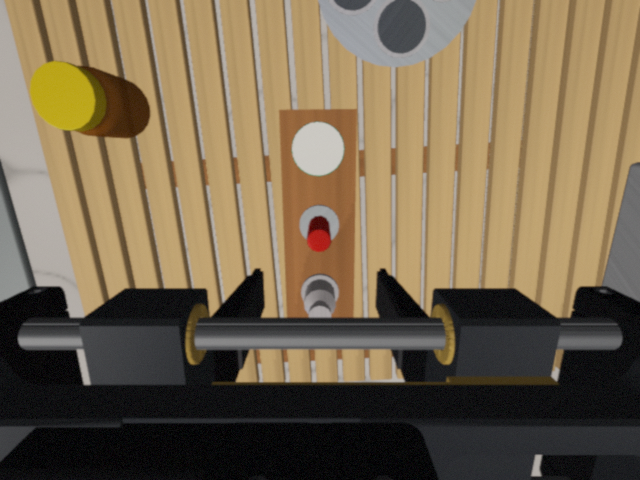

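View pics/r2.png

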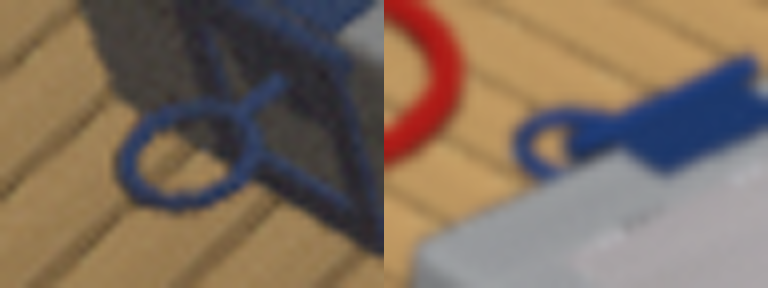

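The wrist view shows the pin's top at (319,240) between brush and vent weight, which puts the pin about (566,246.5). The ring outline fits the predicted staple (631.4,-199.5,108.5) to within 1 px, so I'll descend and grasp.

```bash
python3 -m handwheel '[{"hand":0.06,"x":0.0015,"y":0.0005,"z":-0.035,"spin":0},{"hand":0.06,"x":0.0015,"y":0.0005,"z":-0.07,"spin":0},{"hand":0.06,"x":0.0015,"y":0.0005,"z":-0.1,"spin":0},{"hand":0.06,"x":0.0015,"y":0.0005,"z":-0.12,"spin":0},{"hand":0.06,"x":0.0015,"y":0.0005,"z":-0.134,"spin":0},{"hand":0.06,"x":0.0015,"y":0.0005,"z":-0.134,"spin":0},{"hand":0.06,"x":0.0015,"y":0.0005,"z":-0.134,"spin":0},{"hand":0,"x":0.0015,"y":0.0005,"z":-0.134,"spin":0},{"hand":0,"x":0.0015,"y":0.0005,"z":-0.134,"spin":0},{"hand":0,"x":0.0015,"y":0.0005,"z":-0.134,"spin":0},{"hand":0,"x":0.0015,"y":0.0005,"z":-0.134,"spin":0},{"hand":0,"x":0.0015,"y":0.0005,"z":-0.134,"spin":0},{"hand":0,"x":0.0015,"y":0.0005,"z":-0.134,"spin":0},{"hand":0,"x":0.0015,"y":0.0005,"z":-0.134,"spin":0},{"hand":0,"x":0.0015,"y":0.0005,"z":-0.134,"spin":0}]'
```

```text
t: 6.23
eef_pos: [566.1, 247.4, 126.8]
tcp_rot: [-3.141, -0.0, -1.626]
ft_force: [-1.0, 0.9, 2.4]
opening: 0.207
```

```bash
python3 -m handwheel '[{"hand":0,"x":0,"y":0,"z":0.02,"spin":0},{"hand":0,"x":0,"y":0,"z":0.05,"spin":0},{"hand":0,"x":0,"y":0,"z":0.085,"spin":0},{"hand":0,"x":0,"y":0,"z":0.115,"spin":0},{"hand":0,"x":0.003,"y":-0.02,"z":0.13,"spin":0},{"hand":0,"x":0.01,"y":-0.05,"z":0.13,"spin":0},{"hand":0,"x":0.015,"y":-0.085,"z":0.13,"spin":0},{"hand":0,"x":0.02,"y":-0.12,"z":0.13,"spin":0},{"hand":0,"x":0.025,"y":-0.155,"z":0.13,"spin":0},{"hand":0,"x":0.03,"y":-0.19,"z":0.13,"spin":0},{"hand":0,"x":0.035,"y":-0.225,"z":0.13,"spin":0},{"hand":0,"x":0.04,"y":-0.26,"z":0.13,"spin":0},{"hand":0,"x":0.045,"y":-0.295,"z":0.13,"spin":0},{"hand":0,"x":0.05,"y":-0.33,"z":0.13,"spin":0},{"hand":0,"x":0.055,"y":-0.365,"z":0.13,"spin":0},{"hand":0,"x":0.06,"y":-0.4,"z":0.13,"spin":0},{"hand":0,"x":0.065,"y":-0.43,"z":0.13,"spin":0},{"hand":0,"x":0.065,"y":-0.447,"z":0.13,"spin":0},{"hand":0,"x":0.065,"y":-0.447,"z":0.13,"spin":0},{"hand":0,"x":0.065,"y":-0.447,"z":0.13,"spin":0}]'
python3 -m handwheel '[{"hand":0,"x":0,"y":0,"z":-0.03,"spin":0},{"hand":0,"x":0,"y":0,"z":-0.05,"spin":0},{"hand":0,"x":0,"y":0,"z":-0.05,"spin":0},{"hand":0,"x":0,"y":0,"z":-0.05,"spin":0}]'
python3 - <<'E'
from h import *; from cell import *
np.set_printoptions(precision=1,suppress=True)
A=[]
for n in("scene","wrist"):
    k=read_camera(n);np.savez(f"pics/{n}3.npz",**k);A.append(k["img"])
    print(n,"ring",proj(k,(631.4,-199.5,108.5)),"TCP",proj(k,state()["eef_pos"]),"tip",proj(k,state()["eef_pos"]-[0,0,85.3]))
a=cv2.resize(A[0][190:280,100:220],(400,300),interpolation=2)
cv2.imwrite("pics/c3.png",np.hstack([a,cv2.resize(A[1],(400,300))])[:,:,::-1])
E
```

```text
t: 7.9
eef_pos: [630.7, -199.8, 256.2]
tcp_rot: [3.141, 0.0, -1.628]
ft_force: [0.7, 1.2, -1.1]
opening: 0.208
t: 8.23
eef_pos: [630.9, -198.1, 206.5]
tcp_rot: [3.14, 0.001, -1.625]
ft_force: [0.7, -0.1, -0.0]
opening: 0.208
scene ring (np.float64(153.88823547656077), np.float64(254.22218482167673)) TCP (np.float64(142.12673454560885), np.float64(222.12942792352726)) tip (np.float64(152.62621414580488), np.float64(250.1637679041357))
wrist ring (np.float64(320.6191453087406), np.float64(244.48363332338093)) TCP (np.float64(320.2157384811675), np.float64(297.56436407429686)) tip (np.float64(319.8290913177906), np.float64(249.39996179368555))
```

View pics/c3.png

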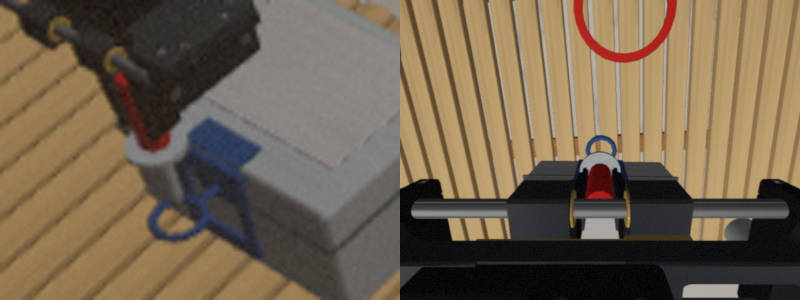

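```bash
python3 - <<'E'
from h import *
k=load("wrist3")
m,b=blobs(k,(100,80,30),(130,255,255),8);print(b)
s=np.argwhere(m[200:260,280:360])+[200,280];print(s.min(0),s.max(0))
for p in((651.4,-200.8,108.5),(631.4,-179.5,108.5),(631.4,-219.5,108.5)):print(proj(k,p))
h=cv2.cvtColor(k["img"],cv2.COLOR_RGB2HSV)
P=np.array([630.9,-198.1,206.5]);und=P-[0,0,35.3]
for p in(und+[19,-1,0],und+[0,19,0],und-[0,19,0]):print("collar",proj(k,p))
print(h[210:260:2,320].tolist())
E
```

```text
[([298, 217, 48, 34, 472], [321.8, 230.2]), ([277, 256, 14, 33, 157], [283.6, 272.4]), ([349, 257, 16, 32, 221], [357.1, 272.9])]
[217 285] [259 355]
(np.float64(320.8933717425066), np.float64(219.20649068771485))
(np.float64(295.0190457640907), np.float64(245.8585508817251))
(np.float64(346.26673632601154), np.float64(243.10616511637755))
collar (np.float64(318.7045682527936), np.float64(242.59400807096435))
collar (np.float64(287.3115931728722), np.float64(274.78690546697106))
collar (np.float64(350.37819863199445), np.float64(271.46487077433414))
[[18, 95, 180], [18, 95, 177], [18, 87, 175], [14, 66, 108], [108, 178, 93], [107, 176, 120], [108, 174, 123], [11, 63, 130], [17, 118, 171], [17, 123, 166], [17, 124, 164], [16, 128, 159], [15, 128, 157], [15, 132, 156], [15, 135, 157], [15, 137, 156], [11, 82, 100], [150, 2, 136], [90, 2, 160], [90, 3, 159], [90, 2, 159], [100, 5, 161], [100, 5, 161], [90, 2, 161], [105, 3, 163]]
```

```bash
python3 -m handwheel '[{"hand":0,"x":0.0015,"y":-0.0015,"z":0,"spin":0},{"hand":0,"x":0.0015,"y":-0.0015,"z":0,"spin":0},{"hand":0,"x":0.0015,"y":-0.0015,"z":-0.01,"spin":0},{"hand":0,"x":0.0015,"y":-0.0015,"z":-0.02,"spin":0},{"hand":0,"x":0.0015,"y":-0.0015,"z":-0.03,"spin":0},{"hand":0,"x":0.0015,"y":-0.0015,"z":-0.04,"spin":0},{"hand":0,"x":0.0015,"y":-0.0015,"z":-0.05,"spin":0},{"hand":0,"x":0.0015,"y":-0.0015,"z":-0.055,"spin":0},{"hand":0,"x":0.0015,"y":-0.0015,"z":-0.059,"spin":0},{"hand":0,"x":0.0015,"y":-0.0015,"z":-0.061,"spin":0},{"hand":0,"x":0.0015,"y":-0.0015,"z":-0.061,"spin":0},{"hand":0,"x":0.0015,"y":-0.0015,"z":-0.061,"spin":0}]'
```

```text
t: 9.33
eef_pos: [632.7, -201.2, 145.9]
tcp_rot: [-3.141, -0.0, -1.626]
ft_force: [-0.7, 0.5, -1.1]
opening: 0.204
```

No contact yet, and about 2 mm still to go. I'll creep down and watch the force.

```bash
python3 -m handwheel '[{"hand":0,"x":0,"y":0,"z":-0.001,"spin":0},{"hand":0,"x":0,"y":0,"z":-0.002,"spin":0},{"hand":0,"x":0,"y":0,"z":-0.002,"spin":0},{"hand":0,"x":0,"y":0,"z":-0.002,"spin":0}]'
python3 - <<'E'
from h import *; from cell import *
s=state();print(s["eef_pos"],s["ft_force"])
k=read_camera("scene");np.savez("pics/scene4.npz",**k)
a=cv2.resize(k["img"][190:290,100:220],(720,600),interpolation=2);cv2.imwrite("pics/c4.png",a[:,:,::-1])
E
```

```text
t: 9.67
eef_pos: [632.6, -201.1, 143.8]
tcp_rot: [-3.141, -0.0, -1.626]
ft_force: [-0.5, 0.7, 0.5]
opening: 0.205
[ 632.5710773  -201.1322715   143.82040659] [-0.47146483  0.74103478  0.53367111]
```

View pics/c4.png

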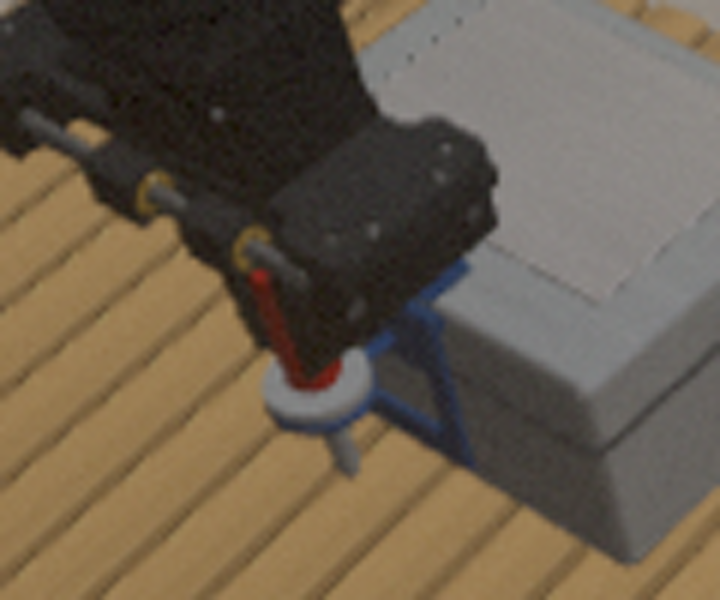

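The shank is through the ring (tip visible below it at (347,465)) and the collar sits directly on or just above it. I'll creep on until the force shows contact.

```bash
python3 -m handwheel '[{"hand":0,"x":0,"y":0,"z":-0.0008,"spin":0},{"hand":0,"x":0,"y":0,"z":-0.0015,"spin":0},{"hand":0,"x":0,"y":0,"z":-0.0015,"spin":0},{"hand":0,"x":0,"y":0,"z":-0.0015,"spin":0}]'
```

```text
t: 10.05
eef_pos: [632.7, -201.2, 143.8]
tcp_rot: [-3.14, -0.001, -1.626]
ft_force: [-3.4, 1.0, 11.5]
opening: 0.204
```

The collar is on the ring (11.5 N). I'll ease back, release and withdraw straight up.

```bash
python3 -m handwheel '[{"hand":0,"x":0,"y":0,"z":0.001,"spin":0},{"hand":0,"x":0,"y":0,"z":0.001,"spin":0},{"hand":0.05,"x":0,"y":0,"z":0.001,"spin":0},{"hand":0.05,"x":0,"y":0,"z":0.001,"spin":0},{"hand":0.05,"x":0,"y":0,"z":0.001,"spin":0},{"hand":0.05,"x":0,"y":0,"z":0.001,"spin":0},{"hand":0.05,"x":0,"y":0,"z":0.001,"spin":0},{"hand":0.05,"x":0,"y":0,"z":0.015,"spin":0},{"hand":0.05,"x":0,"y":0,"z":0.04,"spin":0},{"hand":0.05,"x":0,"y":0,"z":0.075,"spin":0},{"hand":0.05,"x":0,"y":0,"z":0.11,"spin":0},{"hand":0.05,"x":0,"y":0,"z":0.14,"spin":0},{"hand":0.05,"x":0,"y":0.03,"z":0.16,"spin":0},{"hand":0.05,"x":0,"y":0.06,"z":0.16,"spin":0},{"hand":0.05,"x":0,"y":0.09,"z":0.16,"spin":0},{"hand":0.05,"x":0,"y":0.12,"z":0.16,"spin":0},{"hand":0.05,"x":0,"y":0.15,"z":0.16,"spin":0},{"hand":0.05,"x":0,"y":0.15,"z":0.16,"spin":0}]'
python3 - <<'E'
from h import *; from cell import *
A=[]
for n in("scene","side"):
    k=read_camera(n);np.savez(f"pics/{n}5.npz",**k)
    print(n,blobs(k,(0,170,50),(6,255,255),30)[1],proj(k,(632,-200.5,108.5)),proj(k,(632,-200.5,143.5)))
    u,v=np.round(proj(k,(632,-200.5,130))).astype(int)
    A.append(cv2.resize(k["img"][v-40:v+40,u-45:u+45],(400,356),interpolation=2))
cv2.imwrite("pics/c5.png",np.hstack(A)[:,:,::-1])
E
```

```text
t: 11.55
eef_pos: [632.3, -46.7, 302.4]
tcp_rot: [-3.142, 0.001, -1.623]
ft_force: [0.5, 0.2, 0.2]
opening: 0.524
scene [([141, 231, 15, 24, 168], [148.7, 241.4]), ([50, 299, 71, 57, 1032], [84.4, 327.7])] (np.float64(153.34743084080114), np.float64(254.22490615615357)) (np.float64(149.26193967979242), np.float64(243.37115579650924))
side [([362, 118, 9, 24, 169], [365.6, 129.0]), ([298, 121, 52, 30, 455], [323.4, 135.7])] (np.float64(364.57336366100725), np.float64(144.72190247416938)) (np.float64(365.64308285247677), np.float64(131.42325535610055))
```

View pics/c5.png

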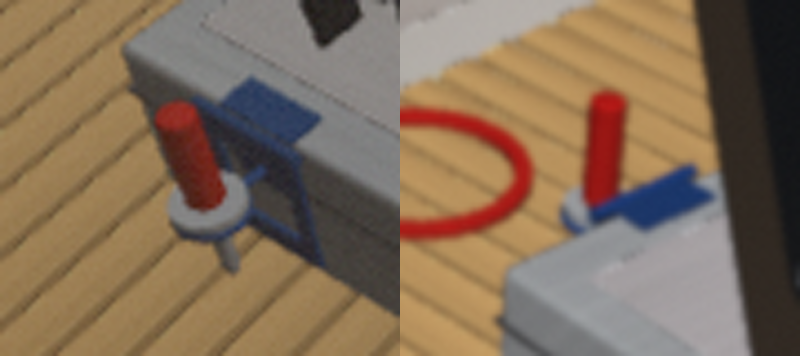

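The pin stands upright in the ring and the flap hangs flat. The gripper is clear, so I'm handing in.

```bash
python3 -c "
from cell import *
print(job_done())"
```

```text
the job is handed in; nothing more can be done
None
```

I closed the hasp over the ring, then moved the pin from the block's middle hole into the ring until its collar met it, let go and backed off. The job was handed in at about 11.7 s; handing in reports no verdict.

**Last checks:**
- **Flap:** both outside cameras showed it flat against the dabba's side with the ring through its slot.
- **Pin:** it stood upright, with its collar on the ring and its tip showing below. The red handle was within about 2.5 px of where it should appear in both views. I did not measure the final tilt.
- **Contact:** the collar met the ring at about 11.5 N. After release the force was near zero and the gripper was about 155 mm to the side and 160 mm up.

**What failed or disagreed:**
- **First move refused:** the arm did not move on the first command because its rows left out some keys. I resent it with every key.
- **Small position differences:** the wrist camera put the pin about 2–3 mm, and the ring about 2 mm, away from the outside cameras' estimates. I split the difference for the grasp and the placing.

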